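Square a batten to the fence and hold it down

TASK

Push the loose wooden batten across the jig board, at two points along it as needed to bring it in parallel, until its whole length lies flush against the aluminium fence under the tool ledge. Then swing both red-knobbed hold-down arms fully round over the batten's ends. Keep the batten flat on the board, and do not disturb the glue bottle and blue pot on the ledge or the wooden cup beside the jig.

Things in the scene. Friction and masses are not known exactly. Their poses are not given: they have to be found in the camera images.
- jig: Fixed plywood jig board 250 (x) x 420 (y) mm, 18 thick; origin at the centre of its underside on the bench, +x to the fence (away from the robot), z up. An aluminium fence 20 thick, 400 long and 40 high above the board stands along its far side, near face at x = +75. A tool ledge overhangs the fence.
- ledge (a point): Middle of the lower front edge of the wooden tool ledge over the fence, 90 mm above the board. The ledge is 220 long (y) and 80 deep (x = +40 to +120 in the jig's frame), top 102 above the board, front lip up to 125. It reaches 5 mm past a batten at the fence, so the gripper must lean back to the robot (30 to 40 degrees, fingertips forward) to push the batten home.
- fence (a point): Middle of the foot of the fence's near face, at the board's top surface; axes as the jig: x from the board into the fence, y along the fence, z up.
- batten: Loose pale square wooden batten 30 x 260 x 30 mm, 0.11 kg, pencil lines on top, lying on the board askew in front of the fence. Origin at the centre of its underside, y along its length, x towards the fence. At the fence its centre is 15 mm in front of the fence's near face.
- batten_left (a point): Left (+y) end of the batten's far face (the face that goes against the fence), at half its height.
- batten_right (a point): Right (-y) end of the batten's far face, at half its height.
- left_holder (a joint): Left hold-down: flat steel arm 16 wide reaching 85 mm from its upright pivot, underside 33 and top 43 mm above the board, so it passes 3 mm over the batten. 0 = pointing to the robot (jig -x); it grows to the stop at 1.571 as it swings inward and away from the robot, until it lies along the fence over the batten's left end. Friction 0.05 N m: it stays where left.
- right_holder (a joint): The same for the right hold-down arm, mirrored: 0 = pointing to the robot, 1.571 = at its stop, along the fence over the batten's right end.
- left_holder_knob (a point): Mid-height of the upright red knob of the left arm, 18 mm diameter, 30 high (43 to 73 mm above the board), 75 mm from the pivot; push it or pinch it.
- right_holder_knob (a point): The same for the right arm.
- left_holder_pivot (a point): Pivot of the left arm, at the arm's underside; at x = +60, y = +175 mm in the jig's frame. Its post is 18 mm in diameter.
- right_holder_pivot (a point): Pivot of the right arm; at x = +60, y = -175 mm in the jig's frame.
- glue: Small white glue bottle 31 x 42 x 95 mm standing on the ledge; origin under its centre. Leave alone.
- pot: Small blue pot, 55 mm across, 52 high, standing on the ledge; origin under its centre. Leave alone.
- cup: Wooden cup 44 mm across, 85 high, standing on the bench to the right of the jig; origin under its centre. Leave alone.

How it is judged (in metres and radians):
On the way, in this order (a step that is already met when the one before it is completed fails the run):
1. the batten lies flush against the fence along its whole length (x of each of batten_left, batten_right in the frame of fence above -0.0025 m and y of batten in the frame of fence between -0.03 and 0.03 m and z of batten in the frame of fence below 0.003 m and angle between batten's own z axis and vertical below 0.05 rad), for 0.2 s.
2. both hold-down arms are swung over the batten's ends (value of joint each of left_holder, right_holder above 1.45 rad), for 0.2 s.
At the end, for the whole second after the job is handed in: The batten lies flat on the board, at rest, both ends of its far face within 2.5 mm of the fence and its middle within 30 mm of the fence's middle; both hold-down arms stand at 1.45 rad or more, over its ends; the glue bottle, pot and cup stand upright (all of step 1 and all of step 2 and linear speed of batten below 0.01 m/s and angle between each of glue, pot, cup's own z axis and vertical below 0.2 rad); the robot touches nothing.
It fails at once if the batten is lifted more than 20 mm off the board (z of batten in the frame of fence above 0.02 m).
It fails at once if the glue bottle is moved more than 20 mm or tipped (distance of glue from where it was at the start of the episode above 0.02 m or angle between glue's own z axis and vertical above 0.35 rad).
It fails at once if the blue pot is moved more than 20 mm or tipped (distance of pot from where it was at the start of the episode above 0.02 m or angle between pot's own z axis and vertical above 0.35 rad).
It fails at once if the wooden cup is moved more than 20 mm or tipped (distance of cup from where it was at the start of the episode above 0.02 m or angle between cup's own z axis and vertical above 0.35 rad).
It also fails if it takes over 70 s, if anything falls off the work surface, if the arm or the gripper's body presses on something with over 40 N, if the wrist force passes 120 N, or if a joint passes its speed limit or range.

ROBOT

A 7-joint arm with a two-finger parallel gripper is mounted at the origin on a cart in front of the work surface, level with it; the furniture and walls round the work are solid. World frame = base frame: x ahead of the robot, y to its left, z up, the work surface at z = 0. Lengths are in mm, angles in degrees, forces in N, time in s.
With the tool pointing down it reaches from about 425 to 875 mm from the base axis. Payload 8.4 kg.
Tool frame: the origin (TCP) lies at the centre of the arm's flange, where the gripper is bolted on; the fingertips stand 173 mm ahead of it and the grasp point (between the pads) lies 155 mm ahead of it (ctrl.tcp_to_grasp is the z of the grasp point in the tool frame, in mm); z points along the fingers, y is the line along which they close (so a half turn about z gives the same grasp; the last joint's range is limited). The gripper opens to 85 mm and grips with 20 to 120 N. Pads are 22 mm wide; open, the fingers measure 114 mm over their backs; the gripper's body (76 mm by 85 mm) begins 54 mm behind the grasp point. The pads swing forward as they close: fully open they stand 13 mm farther back than shut.
Start: joints at [59.347, 19.091, 2.286, 83.961, -0.768, 76.965, -3.352], TCP at [274.365, -589.234, 404.708] pointing down, gripper open.
Joint ranges: [-147.57, 147.57], [-21.85, 119.76], [-74.77, 79.35], [14.55, 137.4], [-85.83, 265.84], [4.83, 119.75], [-152.11, 152.11]. Speed limits (degrees/s): [127.2, 127.2, 159.86, 159.86, 180, 180, 180].

INTERFACE

Orientations are given as a 3x3 rotation matrix whose columns are the frame's x, y, z axes.
In Python, from bench import ctrl, optics, probe_bus gives the robot as it stands (ctrl), with the cameras (optics) and the readings (probe_bus).
- The arm moves only by the tool run_rows, called as a command line: name --argument value ..., lists and objects as JSON in quotes. Schema: {"type":"object","properties":{"rows":{"type":"array","items":{"type":"object","properties":{"drx":{"type":"number"},"dry":{"type":"number"},"drz":{"type":"number"},"sx":{"type":"number"},"sy":{"type":"number"},"sz":{"type":"number"},"aperture":{"type":"number"}},"additionalProperties":false,"required":["aperture"]},"minItems":1,"maxItems":8},"force":{"type":"number"},"only":{"type":"string"},"quiet":{"type":"boolean"},"lines":{"type":"string"}},"required":["rows"],"additionalProperties":false}. rows is a list of rows, 1 to 8 of them, each an object with the fields drx, dry, drz (a rotation vector in fractions of the full range, 1 being 120 degrees), sx, sy, sz (the shift in parts of the range, where 1.0 means 300 mm), aperture (the finger opening in mm); a field left out counts as zero (the opening has to be given); each row shifts and turns the commanded pose from where the row before left it, along the tool's axes as they then stand; what a row does not reach is not made up. A row lasts 1/12 s, in which the tool goes at most 41.7 mm and 7.16 degrees, less where a joint would pass 70% of its speed; a pose out of reach is approached as far as the arm can. The fingers move at their own pace and stop on an object; force is the grip in N (left out, the last holds). Time passes only in rows, so rows that do not move let the fingers close. The tool returns the time, the measured TCP pose, the force, the opening and the grip force at its end. only (a regular expression) keeps the lines of the reply that match it, lines (a string "A,B") keeps lines A to B, and quiet returns only ok. Shift and turn numbers lie between -1 and 1, and a call with a number outside is refused. Input that does not fit is refused with a message, and nothing moves.
- probe_bus.read_state(): the state, without advancing time (a new reading comes with each control period).
- optics.snapshot(name): name is "scene" or "side" or "wrist"; returns (picture, depth): 400x640x3 uint8, red, green, blue; 400x640 float32, mm along the optical axis (not along the pixel's ray), 0 where there is no reading.
- optics.camera_model(name): a dict with "fx", "fy", "cx", "cy" (pixels), "dist" ([k1, k2, p1, p2, k3] as OpenCV has them; the pictures are not rectified), "world_to_cam" (4x4, takes a point from world to camera coordinates). Camera axes: x right, y down, z forward; pixel columns grow to the right and rows downward; lengths in mm; the calibration is good to about 2 mm. A picture is of the moment at which its call begins: read the wrist's pose just before it. camera_model takes no time and is no camera call; for the wrist camera it gives the pose at the moment of the call.
- ctrl.finish_job(): hands the job in; it is judged then, once.
The state is a dict: "t": time; "joint_pos": joint angles; "qd": joint speeds; "effort": joint torques, N m; "position": TCP position; "tcp_rot": TCP orientation; "force": force on the tool from outside, world axes, zero at the start; "wrist_torque": the same for the moment, N m; "gripper_width": finger opening in mm; "grasp_force": force on a finger pad.
Only numpy, scipy, OpenCV 4.12 (cv2) and the standard library are available. Lean on these libraries where they do the work, as an engineer would, in place of code of your own. Each camera call takes 0.05 s, during which the arm holds its last target. There are 200 camera calls.

## Working session

There is one attempt and no reset: what is moved stays moved. The work goes in short steps, Python scripts to look and compute and a tool call to move; the robot and the scene stay as the last step left them, time stands still between calls to the robot, and variables do not carry over. Pictures are saved under pics/ and viewed, at most 10 in all, crops included, and the job is handed in when it is done.

```bash
ls; mkdir -p pics
```

Create h.py:
```python
import numpy as np, cv2
from bench import ctrl, optics, probe_bus
def snap(n,f=None):
    m=optics.camera_model(n); im,d=optics.snapshot(n)
    if f: cv2.imwrite('pics/'+f+'.png',im[:,:,::-1])
    return im,d,m
def ray(m,uv):
    K=np.array([[m['fx'],0,m['cx']],[0,m['fy'],m['cy']],[0,0,1]])
    p=cv2.undistortPoints(np.array(uv,float).reshape(-1,1,2),K,np.array(m['dist'])).reshape(-1,2)
    W=np.array(m['world_to_cam']); R=W[:3,:3]; t=W[:3,3]
    d=np.c_[p,np.ones(len(p))]@R
    return -R.T@t, d
def onz(m,uv,z):
    o,d=ray(m,uv); return o+d*((z-o[2])/d[:,2])[:,None]
def withdepth(m,uv,D):
    o,d=ray(m,uv); z=np.array([D[int(v),int(u)] for u,v in uv]); return o+d*z[:,None]
def proj(m,P):
    K=np.array([[m['fx'],0,m['cx']],[0,m['fy'],m['cy']],[0,0,1]])
    W=np.array(m['world_to_cam']); r=cv2.Rodrigues(W[:3,:3])[0]
    return cv2.projectPoints(np.array(P,float),r,W[:3,3],K,np.array(m['dist']))[0].reshape(-1,2)
```

Run:
```python
from h import *
for n in ('scene','side','wrist'):
    im,d,m=snap(n,n+'0'); o,_=ray(m,[[0,0]]); print(n,o.round(),(d>0).mean(),m['fx'])
print(probe_bus.read_state())
```

```text
bench.py
pics
scene [324. 494. 734.] 0.99572265625 409.0893691920907
side [ 501. -704.  660.] 0.99602734375 368.9500624430487
wrist [ 340. -559.  372.] 0.9960234375 300.8009995692185
{'t': 0.15, 'joint_pos': array([59.3463935 , 19.12206517,  2.28582287, 83.99834151, -0.76712825,
       76.96532186, -3.35284885]), 'qd': array([-0.00554503, -0.21817195, -0.10795211, -0.18389586,  0.03863172,
       -0.04058568,  0.00687503]), 'effort': array([ 3.35663790e-03, -6.59040427e+01,  1.36808719e+00, -4.05871439e+01,
        1.70247018e-02,  9.74886236e-03,  5.44677494e-05]), 'position': array([ 274.31728377, -589.13282084,  404.03941367]), 'tcp_rot': array([[ 9.06551103e-01,  4.22095641e-01, -6.06108322e-04],
       [ 4.22096065e-01, -9.06550476e-01,  1.07068876e-03],
       [-9.75347305e-05, -1.22647001e-03, -9.99999243e-01]]), 'force': array([ 0.55719459, -0.81366238,  0.92876451]), 'wrist_torque': array([-0.00859185, -0.02707911,  0.0397202 ]), 'grasp_force': 0.0, 'gripper_width': 85.64923386122219}
```

View pictures.

View pics/scene0.png

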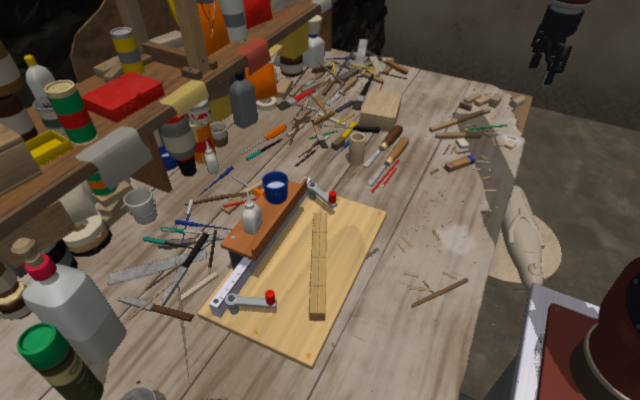

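View pics/side0.png

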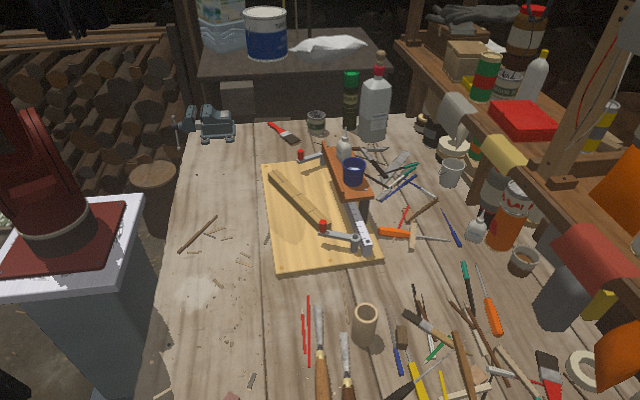

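The scene view shows the board corners at (202,310), (311,362) and (386,208). The batten runs from (319,213) to (317,318), with the knobs at (270,297) and (333,197) and the cup at (357,148). In the side view the cup is at (365,322) and the knobs are at (300,155) and (323,226). Next I'll measure from depth in both views.

Create meas.py:
```python
from h import *
def cloud(n):
    im,d,m=snap(n); v,u=np.mgrid[0:400,0:640]; uv=np.c_[u.ravel(),v.ravel()]
    o,r=ray(m,uv); P=(o+r*d.reshape(-1,1)).reshape(400,640,3); return im,d,m,P
def comps(mask):
    n,l,s,c=cv2.connectedComponentsWithStats(mask.astype(np.uint8)); return [(i,s[i,4],c[i]) for i in range(1,n) if s[i,4]>15],l
if __name__=='__main__':
  for n in ('scene','side'):
    im,d,m,P=cloud(n); hsv=cv2.cvtColor(im,cv2.COLOR_RGB2HSV)
    H,S,V=[hsv[:,:,i].astype(int) for i in range(3)]
    X,Y,Z=P[:,:,0],P[:,:,1],P[:,:,2]
    for nm,k in (('red',((H<6)|(H>174))&(S>170)&(V>80)&(d>0)&(Z>30)&(Z<150)),('blue',(H>108)&(H<125)&(S>120)&(Z>80)&(Z<200))):
        c,l=comps(k)
        for i,a,ce in c: 
            q=P[l==i]; print(n,nm,a,ce.round(),q.mean(0).round(1),np.percentile(q[:,2],[2,98]).round())
    region=(X>350)&(X<950)&(abs(Y)<450)&(d>0)
    for nm,lo,hi in (('board',13,23),('batten',42,54),('ledgetop',110,150)):
        k=region&(Z>lo)&(Z<hi); k=cv2.morphologyEx(k.astype(np.uint8),cv2.MORPH_OPEN,np.ones((3,3)))
        c,l=comps(k); c=sorted(c,key=lambda t:-t[1])[:3]
        for i,a,ce in c:
            q=P[l==i]; r=cv2.minAreaRect(q[:,:2].astype(np.float32))
            print(n,nm,a,ce.round(),'z%.1f'%np.median(q[:,2]),np.round(cv2.boxPoints(r)).tolist(),np.round(r[1]),round(r[2],1))
```

```bash
python3 meas.py
```

```text
scene red 78 [303.  95.] [ 915.2 -536.8   48.1] [42. 54.]
scene red 16 [209. 142.] [1003.6 -170.7   69.7] [56. 80.]
scene red 93 [200. 147.] [1014.5 -147.3   65.1] [50. 80.]
scene red 67 [332. 196.] [ 607.1 -118.4   85. ] [69. 93.]
scene red 104 [270. 297.] [592.1 171.5  85.9] [69. 93.]
scene blue 520 [275. 187.] [694.1 -22.6 156. ] [129. 173.]
scene board 13253 [303. 279.] z18.7 [[478.0, 225.0], [494.0, -196.0], [744.0, -187.0], [728.0, 235.0]] [250. 422.] 2.2
scene board 137 [254. 188.] z18.6 [[799.0, -100.0], [806.0, -144.0], [856.0, -137.0], [849.0, -92.0]] [51. 45.] 8.5
scene board 106 [275. 131.] z18.4 [[892.0, -395.0], [911.0, -401.0], [933.0, -324.0], [914.0, -318.0]] [80. 20.] 74.1
scene batten 1465 [318. 265.] z48.6 [[497.0, 137.0], [612.0, -98.0], [639.0, -85.0], [524.0, 150.0]] [ 30. 262.] 26.1
scene batten 177 [105. 340.] z47.7 [[812.0, 320.0], [829.0, 319.0], [833.0, 390.0], [815.0, 391.0]] [71. 18.] 87.0
scene batten 92 [ 87. 389.] z47.8 [[771.0, 448.0], [776.0, 412.0], [785.0, 414.0], [780.0, 450.0]] [ 9. 36.] 8.4
scene ledgetop 2681 [264. 222.] z121.8 [[646.0, 132.0]
[... 939 characters left out ...]
 batten 789 [298. 197.] z48.6 [[497.0, 135.0], [611.0, -100.0], [640.0, -86.0], [526.0, 149.0]] [ 32. 261.] 25.9
side batten 119 [460. 352.] z50.1 [[794.0, -449.0], [807.0, -450.0], [811.0, -422.0], [798.0, -421.0]] [29. 13.] 83.1
side batten 103 [472. 316.] z46.0 [[849.0, -351.0], [853.0, -397.0], [862.0, -397.0], [858.0, -350.0]] [ 9. 47.] 4.6
side ledgetop 1424 [345. 177.] z121.7 [[647.0, 129.0], [656.0, -92.0], [737.0, -89.0], [728.0, 132.0]] [ 81. 221.] 2.4
side ledgetop 337 [374. 106.] z130.5 [[794.0, 329.0], [881.0, 289.0], [901.0, 333.0], [814.0, 373.0]] [48. 95.] 65.3
side ledgetop 151 [351.  95.] z129.6 [[770.0, 408.0], [815.0, 400.0], [818.0, 423.0], [774.0, 431.0]] [23. 45.] 80.5
```

Create plan.py:
```python
# usage: plan.py x y z tilt yaw tiplen nrows : tip target in jig frame (z above board), prints the row
from h import *; import sys
from scipy.spatial.transform import Rotation as Ro
J0=np.array([611.5,18.2,18.6]); RJ=Ro.from_euler('z',2.25,degrees=True).as_matrix()
def tip(s,L): return RJ.T@(np.array(s['position'])+L*np.array(s['tcp_rot'])[:,2]-J0)
if __name__=='__main__':
    x,y,z,tilt,yaw,L,n=map(float,sys.argv[1:]); n=int(n)
    s=probe_bus.read_state(); R0=np.array(s['tcp_rot']); p0=np.array(s['position'])
    print('t',round(s['t'],2),'tip now',tip(s,L).round(1),'F',s['force'].round(1),'q',s['joint_pos'].round(0))
    a=np.radians(tilt); c,si=np.cos(a),np.sin(a)
    Rt=RJ@Ro.from_euler('z',yaw,degrees=True).as_matrix()@np.array([[c,0,si],[0,-1,0],[si,0,-c]])
    pt=J0+RJ@np.array([x,y,z])-L*Rt[:,2]
    rv=Ro.from_matrix(R0.T@Rt).as_rotvec(); r=Ro.from_rotvec(rv/n).as_matrix()
    d=np.linalg.solve(sum(np.linalg.matrix_power(r,k) for k in range(n)),R0.T@(pt-p0))
    print('flange target',pt.round(),'row x%d'%n,np.degrees(rv/n).round(2),d.round(1),'len',np.linalg.norm(d).round(1))
```

```bash
python3 plan.py -135 10 120 10 0 160 20
```

```text
t 0.25 tip now [-360.8 -593.6  225.7] F [ 0.7 -0.1  0.3] q [59. 19.  2. 84. -1. 77. -3.]
flange target [448.  22. 296.] row x20 [-0.1   0.49  1.13] [ 15.6 -27.7   6.6] len 32.5
```

The manual's scale: shifts go in shares of 300 mm and turns go in shares of 120 degrees. Converting my numbers, -27.7 mm / 300 = -0.0923, 15.6 mm / 300 = 0.052, 1.13 degrees / 120 = 0.0094.

run_rows --rows '[{"drx":-0.0008, "dry":0.0041, "drz":0.0094, "sx":0.052, "sy":-0.0923, "sz":0.022, "aperture":85}, {"drx":-0.0008, "dry":0.0041, "drz":0.0094, "sx":0.052, "sy":-0.0923, "sz":0.022, "aperture":85}, {"drx":-0.0008, "dry":0.0041, "drz":0.0094, "sx":0.052, "sy":-0.0923, "sz":0.022, "aperture":85}, {"drx":-0.0008, "dry":0.0041, "drz":0.0094, "sx":0.052, "sy":-0.0923, "sz":0.022, "aperture":85}, {"drx":-0.0008, "dry":0.0041, "drz":0.0094, "sx":0.052, "sy":-0.0923, "sz":0.022, "aperture":85}, {"drx":-0.0008, "dry":0.0041, "drz":0.0094, "sx":0.052, "sy":-0.0923, "sz":0.022, "aperture":85}, {"drx":-0.0008, "dry":0.0041, "drz":0.0094, "sx":0.052, "sy":-0.0923, "sz":0.022, "aperture":85}, {"drx":-0.0008, "dry":0.0041, "drz":0.0094, "sx":0.052, "sy":-0.0923, "sz":0.022, "aperture":85}]'

```text
t: 0.92
position: [312.8, -336.0, 354.4]
tcp_rot: [[0.96, 0.273, 0.069], [0.273, -0.962, 0.011], [0.07, 0.009, -0.998]]
force: [0.7, 0.1, 0.4]
gripper_width: 85.3
grasp_force: 0.0
```

run_rows --rows '[{"drx":-0.0008, "dry":0.0041, "drz":0.0094, "sx":0.052, "sy":-0.0923, "sz":0.022, "aperture":85}, {"drx":-0.0008, "dry":0.0041, "drz":0.0094, "sx":0.052, "sy":-0.0923, "sz":0.022, "aperture":85}, {"drx":-0.0008, "dry":0.0041, "drz":0.0094, "sx":0.052, "sy":-0.0923, "sz":0.022, "aperture":85}, {"drx":-0.0008, "dry":0.0041, "drz":0.0094, "sx":0.052, "sy":-0.0923, "sz":0.022, "aperture":85}, {"drx":-0.0008, "dry":0.0041, "drz":0.0094, "sx":0.052, "sy":-0.0923, "sz":0.022, "aperture":85}, {"drx":-0.0008, "dry":0.0041, "drz":0.0094, "sx":0.052, "sy":-0.0923, "sz":0.022, "aperture":85}, {"drx":-0.0008, "dry":0.0041, "drz":0.0094, "sx":0.052, "sy":-0.0923, "sz":0.022, "aperture":85}, {"drx":-0.0008, "dry":0.0041, "drz":0.0094, "sx":0.052, "sy":-0.0923, "sz":0.022, "aperture":85}]'

```text
t: 1.58
position: [393.7, -93.1, 312.7]
tcp_rot: [[0.983, 0.118, 0.139], [0.118, -0.993, 0.01], [0.139, 0.006, -0.99]]
force: [0.1, -0.5, -0.8]
gripper_width: 84.9
grasp_force: 0.0
```

```bash
python3 plan.py -135 10 120 10 0 160 6
```

```text
t 1.58 tip now [-199.7 -101.9  135.7] F [ 0.1 -0.5 -0.8] q [ 36.  -8. -26. 124.  -7.  55. -70.]
flange target [448.  22. 296.] row x6 [-0.06  0.33  0.75] [ 10.2 -18.3   4.3] len 21.4
```

In the tool's units: -18.3 mm / 300 = -0.061, 10.2 mm / 300 = 0.034, 0.75 degrees / 120 = 0.0063.

run_rows --rows '[{"dry":0.0028, "drz":0.0063, "sx":0.034, "sy":-0.061, "sz":0.0143, "aperture":85}, {"dry":0.0028, "drz":0.0063, "sx":0.034, "sy":-0.061, "sz":0.0143, "aperture":85}, {"dry":0.0028, "drz":0.0063, "sx":0.034, "sy":-0.061, "sz":0.0143, "aperture":85}, {"dry":0.0028, "drz":0.0063, "sx":0.034, "sy":-0.061, "sz":0.0143, "aperture":85}, {"dry":0.0028, "drz":0.0063, "sx":0.034, "sy":-0.061, "sz":0.0143, "aperture":85}, {"dry":0.0028, "drz":0.0063, "sx":0.034, "sy":-0.061, "sz":0.0143, "aperture":85}, {"aperture":85}]'

```text
t: 2.17
position: [449.3, 23.7, 296.6]
tcp_rot: [[0.984, 0.045, 0.174], [0.043, -0.999, 0.015], [0.174, -0.008, -0.985]]
force: [-0.3, 0.1, 0.7]
gripper_width: 85.0
grasp_force: 0.0
```

```bash
python3 plan.py -130 10 12 10 0 160 6; python3 plan.py -130 10 12 20 0 160 6
```

```text
t 2.17 tip now [-134.    13.3  120.4] F [-0.3  0.1  0.7] q [ 29.  -1. -37. 121.  -0.  50. -95.]
flange target [453.  22. 188.] row x6 [-0.08 -0.    0.04] [-2.5  0.4 17.9] len 18.1
t 2.17 tip now [-134.    13.3  120.4] F [-0.3  0.1  0.7] q [ 29.  -1. -37. 121.  -0.  50. -95.]
flange target [427.  21. 181.] row x6 [-0.09  1.66  0.03] [-8.4  0.4 17.8] len 19.7
```

In the tool's units: 17.9 mm / 300 = 0.0597, 17 mm / 300 = 0.0567, -0.08 degrees / 120 = -0.0007.

run_rows --rows '[{"drx":-0.0007, "sx":-0.0083, "sy":0.0013, "sz":0.0597, "aperture":85}, {"drx":-0.0007, "sx":-0.0083, "sy":0.0013, "sz":0.0597, "aperture":85}, {"drx":-0.0007, "sx":-0.0083, "sy":0.0013, "sz":0.0597, "aperture":85}, {"drx":-0.0007, "sx":-0.0083, "sy":0.0013, "sz":0.0597, "aperture":85}, {"drx":-0.0007, "sx":-0.0083, "sy":0.0013, "sz":0.0597, "aperture":85}, {"drx":-0.0007, "sx":-0.0083, "sy":0.0013, "sz":0.0567, "aperture":85}, {"aperture":85}]'

```text
t: 2.75
position: [450.5, 17.8, 186.3]
tcp_rot: [[0.985, 0.04, 0.168], [0.04, -0.999, 0.005], [0.168, 0.002, -0.986]]
force: [-0.8, 0.5, -0.1]
gripper_width: 84.8
grasp_force: 0.0
```

Run:
```python
from h import *
snap('side','side1'); im,_,_=snap('wrist','w1')
cv2.imwrite('pics/c1.png',np.vstack([cv2.resize(cv2.imread('pics/side1.png')[100:300,180:460],(560,400)),cv2.resize(cv2.imread('pics/w1.png'),(560,200))]))
```

```bash
for x in -70 -30 ; do python3 plan.py $x 10 12 30 0 160 12; done
```

```text
t 2.85 tip now [-132.2    6.1   12.8] F [0.3 0.5 0.3] q [  26.   10.  -36.  126.   12.   37. -106.]
flange target [461.  22. 169.] row x12 [0.01 1.68 0.01] [ 0.2 -0.3  1.8] len 1.9
t 2.85 tip now [-132.2    6.1   12.8] F [0.3 0.5 0.3] q [  26.   10.  -36.  126.   12.   37. -106.]
flange target [501.  24. 169.] row x12 [0.01 1.68 0.01] [ 3.4 -0.3  2.9] len 4.5
```

View pics/c1.png

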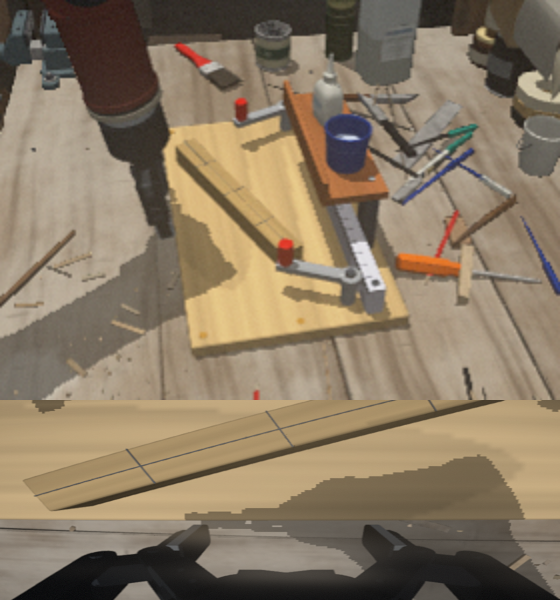

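The crop shows the gripper (150,190) behind the batten at the near edge of the board. In the wrist view both fingertips, (195,540) and (380,540), are clear of the batten. I'll start the push with the gripper open, so the two fingers give two contact points.

In the tool's units: 3.4 mm / 300 = 0.0113, 2.9 mm / 300 = 0.0097, 1.68 degrees / 120 = 0.014.

run_rows --rows '[{"dry":0.014, "sx":0.0113, "sy":-0.001, "sz":0.0097, "aperture":85}, {"dry":0.014, "sx":0.0113, "sy":-0.001, "sz":0.0097, "aperture":85}, {"dry":0.014, "sx":0.0113, "sy":-0.001, "sz":0.0097, "aperture":85}, {"dry":0.014, "sx":0.0113, "sy":-0.001, "sz":0.0097, "aperture":85}, {"dry":0.014, "sx":0.0113, "sy":-0.001, "sz":0.0097, "aperture":85}, {"dry":0.014, "sx":0.0113, "sy":-0.001, "sz":0.0097, "aperture":85}]'

```text
t: 3.35
position: [476.6, 20.9, 178.6]
tcp_rot: [[0.938, 0.04, 0.345], [0.038, -0.999, 0.011], [0.345, 0.003, -0.938]]
force: [-0.3, -0.6, -0.1]
gripper_width: 85.1
grasp_force: 0.3
```

run_rows --rows '[{"dry":0.014, "sx":0.0113, "sy":-0.001, "sz":0.0097, "aperture":85}, {"dry":0.014, "sx":0.0113, "sy":-0.001, "sz":0.0097, "aperture":85}, {"dry":0.014, "sx":0.0113, "sy":-0.001, "sz":0.0097, "aperture":85}, {"dry":0.014, "sx":0.0113, "sy":-0.001, "sz":0.0097, "aperture":85}, {"dry":0.014, "sx":0.0113, "sy":-0.001, "sz":0.0097, "aperture":85}, {"dry":0.014, "sx":0.0113, "sy":-0.001, "sz":0.0097, "aperture":85}, {"aperture":85}]'

```text
t: 3.93
position: [502.4, 23.9, 171.1]
tcp_rot: [[0.862, 0.04, 0.504], [0.036, -0.999, 0.018], [0.505, 0.003, -0.863]]
force: [-0.1, -0.5, 0.3]
gripper_width: 85.0
grasp_force: 0.0
```

Run:
```python
from meas import *
from plan import RJ,J0
for n in ('scene','side'):
    im,d,m,P=cloud(n); Q=(P-J0)@RJ
    k=(abs(Q[:,:,2]-30)<5)&(abs(Q[:,:,1])<180)&(Q[:,:,0]>-125)&(Q[:,:,0]<74)&(d>0)
    k=cv2.morphologyEx(k.astype(np.uint8),cv2.MORPH_OPEN,np.ones((3,3)))
    c,l=comps(k)
    for i,a,ce in sorted(c,key=lambda t:-t[1])[:3]:
        q=Q[l==i]; r=cv2.minAreaRect(q[:,:2].astype(np.float32)); print(n,a,np.array(r[0]).round(1),np.round(r[1]),round(r[2],1),q[:,2].mean().round(1))
    cv2.imwrite('pics/%s2.png'%n,im[:,:,::-1])
```

```bash
python3 plan.py 0 10 12 40 0 160 8;python3 plan.py 25 10 12 40 0 160 8
```

```text
scene 1387 [2.  9.8] [ 31. 260.] 7.8 29.9
side 762 [-3.3  5.5] [ 45. 259.] 7.8 30.0
t 4.03 tip now [-29.    9.8  13.8] F [ 0.5 -0.8 -0.6] q [  12.   12.  -22.  129.   40.   12. -134.]
flange target [508.  24. 153.] row x8 [0.01 1.23 0.02] [-0.6  0.   2.3] len 2.3
t 4.03 tip now [-29.    9.8  13.8] F [ 0.5 -0.8 -0.6] q [  12.   12.  -22.  129.   40.   12. -134.]
flange target [533.  25. 153.] row x8 [0.01 1.23 0.02] [2. 0. 4.] len 4.5
```

In the tool's units: 5.5 mm / 300 = 0.0183, 3.7 mm / 300 = 0.0123, 0.3 degrees / 120 = 0.0025.

```bash
python3 plan.py 10 10 12 32 0 160 5
```

```text
t 4.03 tip now [-29.    9.8  13.8] F [ 0.5 -0.8 -0.6] q [  12.   12.  -22.  129.   40.   12. -134.]
flange target [536.  25. 166.] row x5 [0.02 0.37 0.03] [5.5 0.  4.3] len 7.0
```

run_rows --rows '[{"dry":0.0025, "sx":0.0183, "sz":0.0123, "aperture":85}, {"dry":0.0025, "sx":0.0183, "sz":0.0123, "aperture":85}, {"dry":0.0025, "sx":0.0183, "sz":0.0123, "aperture":85}, {"dry":0.0025, "sx":0.0183, "sz":0.0123, "aperture":85}]'

```text
t: 4.37
position: [528.9, 24.8, 168.2]
tcp_rot: [[0.853, 0.04, 0.52], [0.035, -0.999, 0.019], [0.52, 0.002, -0.854]]
force: [-1.2, -0.1, 0.4]
gripper_width: 84.9
grasp_force: 0.5
```

```bash
python3 plan.py 25 10 12 40 0 160 6
```

```text
t 4.37 tip now [ 1.   9.7 13. ] F [-1.2 -0.1  0.4] q [   9.   15.  -19.  127.   44.   11. -137.]
flange target [533.  25. 153.] row x6 [0.01 1.44 0.02] [-0.8 -0.   2.5] len 2.6
```

In the tool's units: 3.4 mm / 300 = 0.0113, 1.5 mm / 300 = 0.005, 0.9 degrees / 120 = 0.0075.

run_rows --rows '[{"dry":0.0075, "sx":0.005, "sz":0.0113, "aperture":85}, {"dry":0.0075, "sx":0.005, "sz":0.0113, "aperture":85}, {"dry":0.0075, "sx":0.005, "sz":0.0113, "aperture":85}, {"dry":0.0075, "sx":0.005, "sz":0.0113, "aperture":85}]'

```text
t: 4.7
position: [541.4, 25.0, 160.6]
tcp_rot: [[0.82, 0.042, 0.57], [0.037, -0.999, 0.021], [0.571, 0.004, -0.821]]
force: [5.8, 12.9, 2.0]
gripper_width: 85.2
grasp_force: 0.3
```

```bash
python3 plan.py 25 10 12 40 0 160 4
```

```text
t 4.7 tip now [21.5  9.3 10.6] F [ 5.8 12.9  2. ] q [  -7.   15.   -1.  127.   57.    5. -152.]
flange target [533.  25. 153.] row x4 [0.02 1.3  0.07] [-2.7 -0.1  0.3] len 2.7
```

J6 and J7 are near their limits (5° and -152°). I'll back off, lift and turn the tool half a turn, which brings J7 back to mid-range.

In the tool's units: -5 mm / 300 = -0.0167, -4 mm / 300 = -0.0133, -1.2 degrees / 120 = -0.01.

```bash
python3 plan.py -15 10 25 28 0 160 6
```

```text
t 4.7 tip now [21.5  9.3 10.6] F [ 5.8 12.9  2. ] q [  -7.   15.   -1.  127.   57.    5. -152.]
flange target [521.  25. 185.] row x6 [ 0.02 -1.13  0.04] [-0.7 -0.1 -5.2] len 5.3
```

run_rows --rows '[{"dry":-0.01, "sx":-0.0133, "sz":-0.0167, "aperture":85}]'

```text
t: 4.78
position: [536.3, 27.2, 162.1]
tcp_rot: [[0.832, 0.048, 0.553], [0.045, -0.999, 0.017], [0.553, 0.011, -0.833]]
force: [-0.6, 0.6, -0.6]
gripper_width: 85.1
grasp_force: 0.0
```

```bash
python3 plan.py -20 10 40 28 0 160 6
```

```text
t 4.78 tip now [13.8 11.3 10.2] F [-0.6  0.6 -0.6] q [  -3.   15.   -7.  127.   52.    7. -146.]
flange target [516.  24. 200.] row x6 [ 0.05 -0.93  0.12] [ 0.4  0.4 -7.2] len 7.2
```

In the tool's units: -7.2 mm / 300 = -0.024, 0.4 mm / 300 = 0.0013, -0.93 degrees / 120 = -0.0078.

run_rows --rows '[{"dry":-0.0078, "drz":0.001, "sx":0.0013, "sy":0.0013, "sz":-0.024, "aperture":85}, {"dry":-0.0078, "drz":0.001, "sx":0.0013, "sy":0.0013, "sz":-0.024, "aperture":85}, {"dry":-0.0078, "drz":0.001, "sx":0.0013, "sy":0.0013, "sz":-0.024, "aperture":85}, {"dry":-0.0078, "drz":0.001, "sx":0.0013, "sy":0.0013, "sz":-0.024, "aperture":85}, {"dry":-0.0078, "drz":0.001, "sx":0.0013, "sy":0.0013, "sz":-0.024, "aperture":85}, {"dry":-0.0078, "drz":0.001, "sx":0.0013, "sy":0.0013, "sz":-0.024, "aperture":85}]'

```text
t: 5.28
position: [514.9, 21.9, 201.4]
tcp_rot: [[0.883, 0.029, 0.469], [0.023, -1.0, 0.018], [0.469, -0.005, -0.883]]
force: [-0.4, -0.9, -0.4]
gripper_width: 85.3
grasp_force: 0.0
```

```bash
python3 plan.py -100 10 130 0 0 160 8
```

```text
t 5.28 tip now [-21.3   7.5  41.5] F [-0.4 -0.9 -0.4] q [  20.   11.  -30.  126.   26.   19. -120.]
flange target [511.  24. 309.] row x8 [-0.02 -3.5  -0.08] [  3.2  -0.3 -13.2] len 13.5
```

In the tool's units: -13.2 mm / 300 = -0.044, 3.2 mm / 300 = 0.0107, -3.5 degrees / 120 = -0.0292.

run_rows --rows '[{"dry":-0.0292, "sx":0.0107, "sy":-0.001, "sz":-0.044, "aperture":85}, {"dry":-0.0292, "sx":0.0107, "sy":-0.001, "sz":-0.044, "aperture":85}, {"dry":-0.0292, "sx":0.0107, "sy":-0.001, "sz":-0.044, "aperture":85}, {"dry":-0.0292, "sx":0.0107, "sy":-0.001, "sz":-0.044, "aperture":85}, {"dry":-0.0292, "sx":0.0107, "sy":-0.001, "sz":-0.044, "aperture":85}, {"dry":-0.0292, "sx":0.0107, "sy":-0.001, "sz":-0.044, "aperture":85}, {"dry":-0.0292, "sx":0.0107, "sy":-0.001, "sz":-0.044, "aperture":85}, {"dry":-0.0292, "sx":0.0107, "sy":-0.001, "sz":-0.044, "aperture":85}]'

```text
t: 5.95
position: [511.0, 23.5, 309.6]
tcp_rot: [[1.0, 0.029, -0.002], [0.029, -1.0, 0.005], [-0.002, -0.005, -1.0]]
force: [0.0, 0.0, -0.4]
gripper_width: 84.9
grasp_force: 0.0
```

```bash
python3 plan.py -100 10 130 0 0 160 8
```

```text
t 5.95 tip now [-100.6   10.   131. ] F [ 0.   0.  -0.4] q [  27.   11.  -37.  108.    7.   64. -102.]
flange target [511.  24. 309.] row x8 [-0.03  0.02 -0.07] [ 0.  -0.1  0.1] len 0.2
```

run_rows --rows '[{"drz":0.0583, "aperture":85}, {"drz":0.0583, "aperture":85}]'

```text
t: 6.12
position: [511.8, 23.6, 309.4]
tcp_rot: [[0.976, -0.219, 0.001], [-0.219, -0.976, 0.005], [-0.0, -0.005, -1.0]]
force: [-0.5, -0.1, -1.2]
gripper_width: 84.8
grasp_force: 0.0
```

```bash
python3 plan.py -100 10 130 0 180 160 24
```

```text
t 6.12 tip now [-99.2  10.2 130.8] F [-0.5 -0.1 -1.2] q [  25.   10.  -36.  108.    6.   63. -116.]
flange target [511.  24. 309.] row x24 [-0.    0.02  6.88] [-0.  0.  0.] len 0.1
```

In the tool's units: -7 degrees / 120 = -0.0583.

run_rows --rows '[{"drz":-0.0583, "aperture":85}, {"drz":-0.0583, "aperture":85}, {"drz":-0.0583, "aperture":85}, {"drz":-0.0583, "aperture":85}, {"drz":-0.0583, "aperture":85}, {"drz":-0.0583, "aperture":85}, {"drz":-0.0583, "aperture":85}, {"drz":-0.0583, "aperture":85}]' --quiet true

```text
ok
```

run_rows --rows '[{"drz":-0.0583, "aperture":85}, {"drz":-0.0583, "aperture":85}, {"drz":-0.0583, "aperture":85}, {"drz":-0.0583, "aperture":85}, {"drz":-0.0583, "aperture":85}, {"drz":-0.0583, "aperture":85}, {"drz":-0.0583, "aperture":85}, {"drz":-0.0583, "aperture":85}]' --quiet true

```text
ok
```

run_rows --rows '[{"drz":-0.0583, "aperture":85}, {"drz":-0.0583, "aperture":85}, {"drz":-0.0583, "aperture":85}, {"drz":-0.0583, "aperture":85}, {"drz":-0.0583, "aperture":85}, {"drz":-0.0583, "aperture":85}, {"drz":-0.0583, "aperture":85}, {"drz":-0.0583, "aperture":85}]'

```text
t: 8.12
position: [511.1, 23.5, 308.7]
tcp_rot: [[-0.914, 0.407, 0.0], [0.407, 0.914, 0.005], [0.002, 0.005, -1.0]]
force: [-0.1, -0.0, 0.2]
gripper_width: 84.5
grasp_force: 0.0
```

run_rows --rows '[{"drz":-0.0583, "aperture":85}, {"drz":-0.0583, "aperture":85}, {"drz":-0.0583, "aperture":85}, {"drz":-0.05, "aperture":85}, {"aperture":85}]'

```text
t: 8.53
position: [511.0, 23.4, 308.6]
tcp_rot: [[-0.999, -0.051, 0.0], [-0.051, 0.999, 0.005], [-0.001, 0.005, -1.0]]
force: [0.3, -0.1, 0.1]
gripper_width: 85.1
grasp_force: 0.0
```

```bash
python3 plan.py -100 10 130 0 180 160 8;python3 plan.py -40 10 40 -35 180 160 10
```

```text
t 8.53 tip now [-100.1   10.   130. ] F [ 0.3 -0.1  0.1] q [ 48.  17. -62. 108.  16.  65.  72.]
flange target [511.  24. 309.] row x8 [0.04 0.   0.09] [-0.   0.1  0. ] len 0.1
t 8.53 tip now [-100.1   10.   130. ] F [ 0.3 -0.1  0.1] q [ 48.  17. -62. 108.  16.  65.  72.]
flange target [479.  23. 190.] row x10 [ 0.05 -3.5   0.06] [ 6.4  0.1 10.8] len 12.5
```

In the tool's units: 13 mm / 300 = 0.0433, -3.75 degrees / 120 = -0.0313.

```bash
python3 plan.py 5 10 40 -30 180 160 8
```

```text
t 8.53 tip now [-100.1   10.   130. ] F [ 0.3 -0.1  0.1] q [ 48.  17. -62. 108.  16.  65.  72.]
flange target [536.  25. 197.] row x8 [ 0.06 -3.75  0.07] [ 0.1  0.1 14.4] len 14.4
```

run_rows --rows '[{"dry":-0.0313, "sz":0.0433, "aperture":85}, {"dry":-0.0313, "sz":0.0433, "aperture":85}]'

```text
t: 8.7
position: [512.3, 23.9, 282.9]
tcp_rot: [[-0.99, -0.043, 0.134], [-0.041, 0.999, 0.012], [-0.135, 0.006, -0.991]]
force: [0.6, -0.8, -0.8]
gripper_width: 85.0
grasp_force: 0.0
```

```bash
python3 plan.py 5 10 30 -35 180 160 8
```

```text
t 8.7 tip now [-77.3  10.7 105.7] F [ 0.6 -0.8 -0.8] q [ 49.  15. -62. 112.  18.  54.  71.]
flange target [524.  25. 180.] row x8 [ 0.05 -3.41  0.01] [ 2.9  0.  12.8] len 13.1
```

In the tool's units: 12.8 mm / 300 = 0.0427, 2.9 mm / 300 = 0.0097, -3.4 degrees / 120 = -0.0283.

run_rows --rows '[{"dry":-0.0283, "sx":0.0097, "sz":0.0427, "aperture":85}, {"dry":-0.0283, "sx":0.0097, "sz":0.0427, "aperture":85}, {"dry":-0.0283, "sx":0.0097, "sz":0.0427, "aperture":85}, {"dry":-0.0283, "sx":0.0097, "sz":0.0427, "aperture":85}]'

```text
t: 9.03
position: [511.4, 23.9, 229.9]
tcp_rot: [[-0.931, -0.043, 0.363], [-0.038, 0.999, 0.022], [-0.363, 0.007, -0.932]]
force: [0.3, -1.0, -0.1]
gripper_width: 84.7
grasp_force: 0.0
```

```bash
python3 plan.py 5 10 30 -35 180 160 4
```

```text
t 9.03 tip now [-41.7  10.9  62.3] F [ 0.3 -1.  -0.1] q [ 46.  14. -58. 121.  27.  32.  63.]
flange target [524.  25. 180.] row x4 [ 0.11 -3.43  0.  ] [ 2.7  0.  12.7] len 13.0
```

run_rows --rows '[{"dry":-0.0283, "sx":0.0097, "sz":0.0427, "aperture":85}, {"dry":-0.0283, "sx":0.0097, "sz":0.0427, "aperture":85}, {"dry":-0.0283, "sx":0.0097, "sz":0.0427, "aperture":85}, {"dry":-0.0283, "sx":0.0097, "sz":0.0427, "aperture":85}]'

```text
t: 9.37
position: [522.1, 23.8, 182.6]
tcp_rot: [[-0.832, -0.04, 0.553], [-0.03, 0.999, 0.027], [-0.554, 0.005, -0.833]]
force: [1.0, -0.8, 0.0]
gripper_width: 85.0
grasp_force: 0.0
```

```bash
python3 plan.py 25 10 12 -40 180 160 4
```

```text
t 9.37 tip now [-0.5  9.9 30.8] F [ 1.  -0.8  0. ] q [ 27.  14. -38. 127.  59.  13.  30.]
flange target [533.  25. 153.] row x4 [ 0.07 -1.59 -0.04] [2.  0.2 7.6] len 7.9
```

In the tool's units: 5 mm / 300 = 0.0167, 1.2 mm / 300 = 0.004, -1.1 degrees / 120 = -0.0092.

run_rows --rows '[{"dry":-0.0092, "sx":0.004, "sy":0.0003, "sz":0.0167, "aperture":85}, {"dry":-0.0092, "sx":0.004, "sy":0.0003, "sz":0.0167, "aperture":85}, {"dry":-0.0092, "sx":0.004, "sy":0.0003, "sz":0.0167, "aperture":85}, {"dry":-0.0092, "sx":0.004, "sy":0.0003, "sz":0.0167, "aperture":85}, {"dry":-0.0092, "sx":0.004, "sy":0.0003, "sz":0.0167, "aperture":85}, {"dry":-0.0092, "sx":0.004, "sy":0.0003, "sz":0.0167, "aperture":85}]'

```text
t: 9.87
position: [534.4, 25.5, 156.7]
tcp_rot: [[-0.765, -0.041, 0.642], [-0.03, 0.999, 0.029], [-0.643, 0.003, -0.766]]
force: [-1.3, -1.1, 1.0]
gripper_width: 84.8
grasp_force: 0.6
```

```bash
python3 plan.py 37 10 12 -40 180 160 4
```

```text
t 9.87 tip now [26.1 10.9 15.6] F [-1.3 -1.1  1. ] q [ 21.  18. -32. 129. 114.  13. -24.]
flange target [545.  26. 153.] row x4 [ 0.05  0.   -0.01] [-1.5 -0.1  2.4] len 2.9
```

In the tool's units: 2.4 mm / 300 = 0.008, -1.5 mm / 300 = -0.005.

run_rows --rows '[{"sx":-0.005, "sz":0.008, "aperture":85}, {"sx":-0.005, "sz":0.008, "aperture":85}, {"sx":-0.005, "sz":0.008, "aperture":85}]' --only "force"

```text
force: [-1.2, 0.7, 1.1]
grasp_force: 0.6
```

run_rows --rows '[{"sx":-0.005, "sz":0.008, "aperture":85}, {"aperture":85}]' --only "force"

```text
force: [-0.1, -0.1, -0.7]
grasp_force: 0.0
```

Create bat.py:
```python
from meas import *
from plan import RJ,J0,tip
s=probe_bus.read_state(); print('t',s['t'],tip(s,160).round(1),s['force'].round(1),s['joint_pos'].round())
for n in ('scene','side'):
    im,d,m,P=cloud(n); Q=(P-J0)@RJ
    k=(abs(Q[:,:,2]-30)<2.5)&(abs(Q[:,:,1])<180)&(Q[:,:,0]>-125)&(Q[:,:,0]<80)&(d>0)
    k=cv2.morphologyEx(k.astype(np.uint8),cv2.MORPH_OPEN,np.ones((3,3)))
    c,l=comps(k)
    for i,a,ce in sorted(c,key=lambda t:-t[1])[:3]:
        q=Q[l==i]; r=cv2.minAreaRect(q[:,:2].astype(np.float32)); print(n,a,np.array(r[0]).round(1),np.round(r[1]),round(r[2],1),q[:,2].mean().round(1))
    hsv=cv2.cvtColor(im,cv2.COLOR_RGB2HSV).astype(int)
    kr=((hsv[:,:,0]<6)|(hsv[:,:,0]>174))&(hsv[:,:,1]>170)&(d>0)&(abs(Q[:,:,1])<170)&(Q[:,:,2]>40)&(Q[:,:,2]<80)&(abs(Q[:,:,0])<90)
    c,l=comps(kr)
    for i,a,ce in c: print(n,'knob',a,Q[l==i].mean(0).round(1))
    cv2.imwrite('pics/%s_%.1f.png'%(n,s['t']),im[:,:,::-1])
```

```bash
python3 bat.py
```

```text
t 10.2833 [36.8 10.  12.1] [-0.1 -0.1 -0.7] [ 20.  20. -31. 128. 113.  13. -22.]
scene 1138 [58.3  6.4] [260.  32.] 89.9 30.0
scene knob 55 [  -9.6 -137.    68.8]
scene knob 105 [-13.4 154.1  67.4]
side 532 [58.7  4.9] [ 30. 259.] 0.1 30.0
side knob 20 [-10.2 146.9  72.2]
side knob 33 [  -7.7 -143.9   73. ]
```

In the tool's units: -1.2 mm / 300 = -0.004, 1 mm / 300 = 0.0033.

run_rows --rows '[{"sx":-0.004, "sz":0.0033, "aperture":85}, {"aperture":85}]' --only "force"

```text
force: [-0.6, 0.1, -0.7]
grasp_force: 0.2
```

run_rows --rows '[{"sx":-0.004, "sz":0.0033, "aperture":85}, {"aperture":85}]' --only "force"

```text
force: [-2.4, -0.6, 1.1]
grasp_force: 1.1
```

run_rows --rows '[{"sx":-0.0027, "sz":0.0023, "aperture":85}, {"aperture":85}]' --only "force"

```text
force: [-9.9, -0.2, 6.6]
grasp_force: 5.0
```

```bash
python3 bat.py
```

```text
t 10.8833 [39.2 10.2 11.2] [-9.9 -0.2  6.6] [ 20.  20. -31. 127. 112.  13. -22.]
scene 1079 [58.5  7.7] [258.  32.] 88.8 30.1
scene knob 51 [  -9.3 -137.4   69.3]
scene knob 105 [-13.4 154.1  67.4]
side 529 [60.3  4.4] [ 31. 262.] 0.6 30.1
side knob 16 [ -9.7 148.5  72.3]
side knob 32 [  -7.5 -143.4   72.5]
```

In the tool's units: -0.8 mm / 300 = -0.0027, 0.7 mm / 300 = 0.0023.

run_rows --rows '[{"sx":-0.0027, "sz":0.0023, "aperture":85}, {"aperture":85}, {"aperture":85}, {"aperture":85}]' --only "force"

```text
force: [-16.9, -1.0, 9.7]
grasp_force: 8.2
```

run_rows --rows '[{"sx":0.0167, "sz":-0.0133, "aperture":85}, {"sx":0.0333, "sz":-0.0267, "aperture":85}, {"sx":0.05, "sz":-0.0433, "aperture":85}, {"sx":0.05, "sz":-0.0433, "aperture":85}, {"aperture":85}]'

```text
t: 11.73
position: [487.8, 22.9, 152.5]
tcp_rot: [[-0.768, -0.044, 0.639], [-0.034, 0.999, 0.028], [-0.639, -0.0, -0.769]]
force: [-0.2, -0.4, -0.3]
gripper_width: 85.0
grasp_force: 0.0
```

```bash
python3 bat.py
```

Run:
```python
import cv2,glob,os,numpy as np
a=sorted(glob.glob('pics/scene_*'),key=os.path.getmtime)[-1]; b=sorted(glob.glob('pics/side_*'),key=os.path.getmtime)[-1]
cv2.imwrite('pics/c3.png',np.hstack([cv2.resize(cv2.imread(a)[170:340,200:360],(400,425),interpolation=3),cv2.resize(cv2.imread(b)[130:290,260:410],(400,425),interpolation=3)]))
```

```text
t 11.7333 [-21.2  10.   10.8] [-0.2 -0.4 -0.3] [ 26.  15. -37. 135. 121.  14. -31.]
scene 1080 [58.2  6.3] [262.  32.] 88.7 30.1
scene knob 65 [  -9.5 -136.7   66.3]
scene knob 106 [-13.5 154.1  67.3]
side 513 [61.2  2.9] [ 31. 260.] 0.2 30.0
side knob 46 [-11.4 144.4  64.9]
side knob 27 [  -7.4 -144.1   73.2]
```

View pics/c3.png

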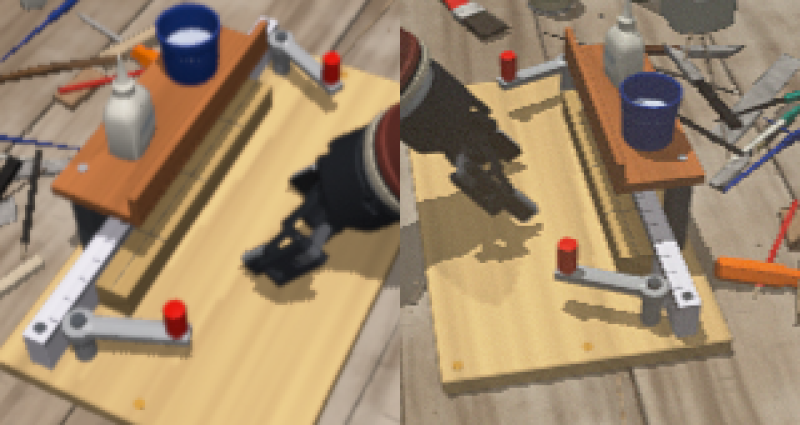

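The crops show the batten lying along the fence under the ledge. The left end is at (120,285) in the left crop, the right end at (630,255) in the right crop, and no gap is visible. As a finer check, I'll measure the line of its near edge.

Run:
```python
from meas import *
from plan import RJ,J0
for n in ('scene','side'):
    A=[]
    for r in range(3):
        im,d,m,P=cloud(n); Q=(P-J0)@RJ; A.append(Q)
    Q=np.median(A,0).reshape(-1,3); k=(abs(Q[:,2]-30)<2.5)&(Q[:,0]>30)&(Q[:,0]<90)
    F=(abs(Q[:,2]-40)<2.5)&(Q[:,0]>60)&(Q[:,0]<110)
    for y in (-130,-110,-90,-50,0,50,90,110,125): 
        b=k&(abs(Q[:,1]-y)<10); f=F&(abs(Q[:,1]-y)<10); print(n,y,b.sum(),np.percentile(Q[b,0],[3,97]).round(1) if b.sum() else '', 'fence',np.percentile(Q[f,0],[3,97]).round(1) if f.sum() else '')
```

```bash
python3 plan.py -60 100 55 -40 180 173 8; python3 plan.py -35 130 55 -40 180 173 8
```

```text
scene -130 11 [45.8 69.3] fence 
scene -110 67 [45.7 70. ] fence 
scene -90 72 [45.9 69.8] fence 
scene -50 82 [45.3 69.9] fence 
scene 0 86 [45.6 69.4] fence 
scene 50 96 [45.1 69.7] fence 
scene 90 125 [45.1 75.1] fence [ 75.2 104.5]
scene 110 129 [45.4 75. ] fence [74.9 93.6]
scene 125 137 [45.5 75.1] fence [74.8 93.8]
side -130 34 [47.3 76.3] fence [76.3 95.1]
side -110 71 [46.9 75.8] fence [76.5 94.6]
side -90 75 [46.6 75.9] fence [ 76.7 107.2]
side -50 66 [46.6 76.4] fence [77.1 94.8]
side 0 31 [46.4 60.8] fence 
side 50 27 [46.7 61. ] fence 
side 90 23 [46.9 60.1] fence 
side 110 24 [46.3 60.6] fence 
side 125 23 [46.1 60.2] fence 
t 12.13 tip now [-8.7 10.1  2.2] F [-0.2 -0.2  0.6] q [ 26.  15. -37. 134. 120.  14. -31.]
flange target [437. 111. 206.] row x8 [ 0.02 -0.01  0.02] [ 0.7 11.3 -9.2] len 14.6
t 12.13 tip now [-8.7 10.1  2.2] F [-0.2 -0.2  0.6] q [ 26.  15. -37. 134. 120.  14. -31.]
flange target [460. 142. 206.] row x8 [ 0.02 -0.01  0.02] [-1.7 15.  -7.1] len 16.7
```

The batten's near edge reads 45–47 mm along its whole length in both views, so it is flush. Next I'll lift, close the fingers and move outside the left knob.

```bash
python3 plan.py -50 40 110 -28 180 173 8; python3 plan.py -15 198 110 -28 180 173 16
```

```text
t 12.13 tip now [-8.7 10.1  2.2] F [-0.2 -0.2  0.6] q [ 26.  15. -37. 134. 120.  14. -31.]
flange target [479.  53. 281.] row x8 [0.02 1.49 0.02] [ -7.9   3.8 -14. ] len 16.5
t 12.13 tip now [-8.7 10.1  2.2] F [-0.2 -0.2  0.6] q [ 26.  15. -37. 134. 120.  14. -31.]
flange target [508. 212. 281.] row x16 [0.01 0.74 0.01] [-5.7 11.8 -5.8] len 14.3
```

The manual's scale: shifts go in shares of 300 mm and turns go in shares of 120 degrees. Converting my numbers, -14 mm / 300 = -0.0467, -7.9 mm / 300 = -0.0263, 1.49 degrees / 120 = 0.0124.

run_rows --rows '[{"dry":0.0124, "sx":-0.0263, "sy":0.0127, "sz":-0.0467, "aperture":85}, {"dry":0.0124, "sx":-0.0263, "sy":0.0127, "sz":-0.0467, "aperture":85}, {"dry":0.0124, "sx":-0.0263, "sy":0.0127, "sz":-0.0467, "aperture":0}, {"dry":0.0124, "sx":-0.0263, "sy":0.0127, "sz":-0.0467, "aperture":0}, {"dry":0.0124, "sx":-0.0263, "sy":0.0127, "sz":-0.0467, "aperture":0}, {"dry":0.0124, "sx":-0.0263, "sy":0.0127, "sz":-0.0467, "aperture":0}, {"dry":0.0124, "sx":-0.0263, "sy":0.0127, "sz":-0.0467, "aperture":0}, {"dry":0.0124, "sx":-0.0263, "sy":0.0127, "sz":-0.0467, "aperture":0}]' --force 30

```text
t: 12.8
position: [481.5, 35.0, 221.4]
tcp_rot: [[-0.84, -0.028, 0.543], [-0.036, 0.999, -0.006], [-0.542, -0.025, -0.84]]
force: [0.2, -1.3, -0.1]
gripper_width: 12.0
grasp_force: 0.0
```

```bash
python3 plan.py -15 198 110 -28 180 173 8
```

```text
t 12.8 tip now [-35.5  17.2  57.4] F [ 0.2 -1.3 -0.1] q [ 25.   5. -38. 131.  36.  16.  48.]
flange target [508. 212. 281.] row x8 [-0.19  0.6   0.02] [-7.4 21.9 -4.7] len 23.6
```

In the tool's units: -20 mm / 300 = -0.0667, -10 mm / 300 = -0.0333, 1 degrees / 120 = 0.0083.

run_rows --rows '[{"dry":0.0083, "sx":-0.0333, "sz":-0.0667, "aperture":0}, {"dry":0.0083, "sx":-0.0333, "sz":-0.0667, "aperture":0}, {"dry":0.0083, "sx":-0.0333, "sz":-0.0667, "aperture":0}]' --only "pos|width"

```text
position: [475.5, 36.2, 285.8]
gripper_width: 0.1
```

```bash
python3 plan.py -12 198 110 -28 180 173 8
```

```text
t 13.05 tip now [-48.6  18.6 117.5] F [ 0.6 -1.4 -0.6] q [ 31.  -3. -42. 127.   9.  26.  74.]
flange target [511. 212. 281.] row x8 [-0.2   0.25  0.01] [-4.3 21.9  2.7] len 22.5
```

In the tool's units: 21.9 mm / 300 = 0.073, -4.3 mm / 300 = -0.0143, 0.25 degrees / 120 = 0.0021.

run_rows --rows '[{"drx":-0.0017, "dry":0.0021, "sx":-0.0143, "sy":0.073, "sz":0.009, "aperture":0}, {"drx":-0.0017, "dry":0.0021, "sx":-0.0143, "sy":0.073, "sz":0.009, "aperture":0}, {"drx":-0.0017, "dry":0.0021, "sx":-0.0143, "sy":0.073, "sz":0.009, "aperture":0}, {"drx":-0.0017, "dry":0.0021, "sx":-0.0143, "sy":0.073, "sz":0.009, "aperture":0}, {"drx":-0.0017, "dry":0.0021, "sx":-0.0143, "sy":0.073, "sz":0.009, "aperture":0}, {"drx":-0.0017, "dry":0.0021, "sx":-0.0143, "sy":0.073, "sz":0.009, "aperture":0}, {"drx":-0.0017, "dry":0.0021, "sx":-0.0143, "sy":0.073, "sz":0.009, "aperture":0}, {"drx":-0.0017, "dry":0.0021, "sx":-0.0143, "sy":0.073, "sz":0.009, "aperture":0}]' --only "pos|width"

```text
position: [511.1, 213.2, 280.3]
gripper_width: 0.0
```

```bash
python3 plan.py -10 198 56 -28 180 173 4
```

```text
t 13.72 tip now [-11.1 198.5 109.1] F [ 0.1 -0.1 -0.2] q [ 15.  12. -50. 116.  39.  38.  32.]
flange target [513. 212. 227.] row x4 [-0.02  0.03  0.01] [ 5.9 -0.2 11.9] len 13.3
```

In the tool's units: 11.9 mm / 300 = 0.0397, 5.9 mm / 300 = 0.0197.

run_rows --rows '[{"sx":0.0197, "sy":-0.0007, "sz":0.0397, "aperture":0}, {"sx":0.0197, "sy":-0.0007, "sz":0.0397, "aperture":0}, {"sx":0.0197, "sy":-0.0007, "sz":0.0397, "aperture":0}, {"sx":0.0197, "sy":-0.0007, "sz":0.0397, "aperture":0}]' --only "pos|force"

```text
position: [512.6, 211.5, 226.5]
force: [0.7, -0.5, 0.7]
grasp_force: 0.0
```

```bash
python3 plan.py -8 143 56 -34 180 173 6
```

```text
t 14.05 tip now [ -9.8 196.8  55.3] F [ 0.7 -0.5  0.7] q [ 10.  16. -46. 118.  49.  34.  23.]
flange target [501. 157. 218.] row x6 [-0.01 -0.98  0.01] [ 2.7 -9.   0.1] len 9.4
```

In the tool's units: -9 mm / 300 = -0.03, 2.7 mm / 300 = 0.009, -0.98 degrees / 120 = -0.0082.

run_rows --rows '[{"dry":-0.0082, "sx":0.009, "sy":-0.03, "sz":0.0003, "aperture":0}, {"dry":-0.0082, "sx":0.009, "sy":-0.03, "sz":0.0003, "aperture":0}, {"dry":-0.0082, "sx":0.009, "sy":-0.03, "sz":0.0003, "aperture":0}, {"dry":-0.0082, "sx":0.009, "sy":-0.03, "sz":0.0003, "aperture":0}, {"dry":-0.0082, "sx":0.009, "sy":-0.03, "sz":0.0003, "aperture":0}, {"dry":-0.0082, "sx":0.009, "sy":-0.03, "sz":0.0003, "aperture":0}]' --only "pos|force"

```text
position: [501.0, 156.7, 218.6]
force: [0.4, 1.8, 0.3]
grasp_force: 0.6
```

```bash
python3 plan.py 11 116 56 -40 180 173 4
```

```text
t 14.55 tip now [ -8.1 142.6  56.6] F [0.4 1.8 0.3] q [ 12.  11. -41. 125.  58.  25.  16.]
flange target [507. 130. 207.] row x4 [-0.01 -1.49  0.02] [ 0.7 -6.7  3. ] len 7.4
```

In the tool's units: -6.7 mm / 300 = -0.0223, 3 mm / 300 = 0.01, -1.49 degrees / 120 = -0.0124.

run_rows --rows '[{"dry":-0.0124, "sx":0.0023, "sy":-0.0223, "sz":0.01, "aperture":0}, {"dry":-0.0124, "sx":0.0023, "sy":-0.0223, "sz":0.01, "aperture":0}, {"dry":-0.0124, "sx":0.0023, "sy":-0.0223, "sz":0.01, "aperture":0}, {"dry":-0.0124, "sx":0.0023, "sy":-0.0223, "sz":0.01, "aperture":0}]' --only "pos|force"

```text
position: [506.9, 130.2, 207.2]
force: [0.1, 0.2, 0.6]
grasp_force: 0.3
```

```bash
python3 plan.py 42 108 55 -40 180 173 6; python3 bat.py
```

```text
t 14.88 tip now [ 11.1 116.   56.1] F [0.1 0.2 0.6] q [ 10.  11. -35. 129.  81.  20.  -4.]
flange target [538. 123. 206.] row x6 [-0.    0.    0.01] [-3.8 -1.3  3.5] len 5.3
t 14.8833 [  2.8 116.   66.1] [0.1 0.2 0.6] [ 10.  11. -35. 129.  81.  20.  -4.]
scene 1020 [58.6  7.3] [258.  31.] 89.0 30.1
scene knob 65 [  -9.8 -136.5   66.3]
scene knob 76 [ 24.4 112.1  69.7]
side 524 [61.2  2.9] [ 31. 261.] 0.0 30.1
side knob 33 [ 25.8 103.1  66.3]
side knob 28 [  -7.6 -143.8   72.9]
```

In the tool's units: -3.8 mm / 300 = -0.0127, 3.5 mm / 300 = 0.0117.

run_rows --rows '[{"sx":-0.0127, "sy":-0.0043, "sz":0.0117, "aperture":0}, {"sx":-0.0127, "sy":-0.0043, "sz":0.0117, "aperture":0}, {"sx":-0.0127, "sy":-0.0043, "sz":0.0117, "aperture":0}, {"sx":-0.0127, "sy":-0.0043, "sz":0.0117, "aperture":0}, {"sx":-0.0127, "sy":-0.0043, "sz":0.0117, "aperture":0}]' --only "pos|force"

```text
position: [533.7, 124.7, 206.4]
force: [-0.6, 0.6, 0.1]
grasp_force: 0.4
```

run_rows --rows '[{"sx":-0.0127, "sy":-0.0043, "sz":0.0117, "aperture":0}, {"aperture":0}]' --only "force"

```text
force: [-0.2, 0.0, 0.3]
grasp_force: 0.0
```

```bash
python3 plan.py 45 108 55 -40 180 173 6; python3 bat.py
```

Run:
```python
import cv2,glob,os,numpy as np
a=sorted(glob.glob('pics/scene_*'),key=os.path.getmtime)[-1]; b=sorted(glob.glob('pics/side_*'),key=os.path.getmtime)[-1]
cv2.imwrite('pics/c4.png',np.hstack([cv2.resize(cv2.imread(a)[170:340,200:360],(400,425),interpolation=3),cv2.resize(cv2.imread(b)[130:290,260:410],(400,425),interpolation=3)]))
```

```text
t 15.57 tip now [ 43.  107.5  54.9] F [-0.2  0.   0.3] q [ 10.  14. -34. 125.  81.  20.  -1.]
flange target [541. 124. 206.] row x6 [-0.02 -0.    0.  ] [-0.3  0.   0.2] len 0.3
t 15.5667 [ 34.7 107.5  64.9] [-0.2  0.   0.3] [ 10.  14. -34. 125.  81.  20.  -1.]
scene 521 [ 57.4 -28.8] [ 27. 187.] 0.2 30.0
scene 43 [ 49.1 119.7] [24.  8.] 88.5 30.4
scene knob 69 [  -9.9 -136.6   65.3]
scene knob 60 [ 55.9 106.3  68.2]
side 374 [ 61. -54.] [ 31. 146.] 0.2 30.0
side 70 [53.8 55.9] [15. 63.] 1.1 30.1
side knob 28 [  -7.5 -143.6   72.7]
```

View pics/c4.png

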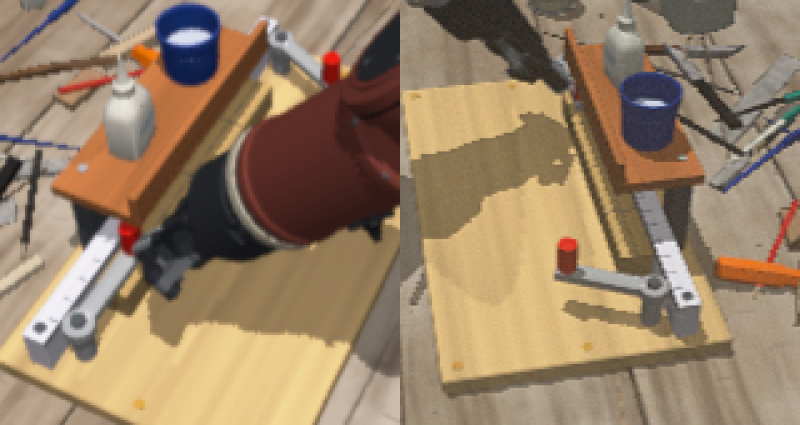

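The left arm lies nearly along the fence, with its knob at (130,238) and the finger behind it. I'll push the last few millimetres to the stop.

In the tool's units: -1.5 mm / 300 = -0.005, 1.3 mm / 300 = 0.0043.

run_rows --rows '[{"sx":-0.005, "sz":0.0043, "aperture":0}, {"aperture":0}]' --only "force"

```text
force: [-1.0, -0.4, -0.2]
grasp_force: 0.1
```

run_rows --rows '[{"sx":-0.005, "sz":0.0043, "aperture":0}, {"aperture":0}]' --only "force"

```text
force: [-4.3, 0.0, 1.7]
grasp_force: 2.3
```

run_rows --rows '[{"sx":-0.004, "sz":0.0033, "aperture":0}, {"aperture":0}]' --only "force"

```text
force: [-13.6, -1.6, 7.8]
grasp_force: 6.8
```

```bash
python3 plan.py 45 108 55 -40 180 173 6
```

```text
t 16.17 tip now [ 46.3 107.9  53.9] F [-13.6  -1.6   7.8] q [ 10.  15. -34. 125.  80.  20.  -1.]
flange target [541. 124. 206.] row x6 [-0.02 -0.02  0.01] [ 0.1 -0.  -0.3] len 0.3
```

In the tool's units: -20 mm / 300 = -0.0667, -15 mm / 300 = -0.05.

run_rows --rows '[{"sx":0.0167, "sz":-0.0133, "aperture":0}, {"sx":0.0333, "sz":-0.0267, "aperture":0}, {"sx":0.05, "sz":-0.04, "aperture":0}, {"sx":0.05, "sz":-0.04, "aperture":0}, {"sx":0.0333, "sz":-0.05, "aperture":0}, {"sx":-0.0167, "sz":-0.0667, "aperture":0}]' --only "pos|force"

```text
position: [457.4, 119.9, 225.3]
force: [0.3, -0.8, 0.9]
grasp_force: 0.0
```

Run:
```python
from meas import *
from plan import RJ,J0
for n,c in (('scene',(357,148)),('side',(365,322))):
    im,d,m,P=cloud(n); k=np.zeros((400,640),bool); k[c[1]-18:c[1]+18,c[0]-18:c[0]+18]=1
    Q=(P-J0)@RJ; k&=(Q[:,:,2]>20)&(Q[:,:,2]<75); q=Q[k]; print(n,q.min(0).round(),q.max(0).round())
```

```bash
python3 plan.py -30 107 115 -32 180 173 4; python3 plan.py -12 -192 115 -32 180 173 12
```

```text
scene [   0. -397.   20.] [  43. -352.   69.]
side [  -0. -400.   20.] [  42. -358.   69.]
t 16.77 tip now [-36.6 108.3  78.4] F [ 1.5 -0.2  0.2] q [ 11.   2. -37. 134.  68.  17.   5.]
flange target [486. 120. 280.] row x4 [-0.02  2.02  0.01] [-12.9  -0.4  -6.2] len 14.3
t 16.77 tip now [-36.6 108.3  78.4] F [ 1.5 -0.2  0.2] q [ 11.   2. -37. 134.  68.  17.   5.]
flange target [ 515. -178.  280.] row x12 [-0.01  0.67  0.  ] [ -5.5 -25.   -1.2] len 25.7
```

In the tool's units: -12.9 mm / 300 = -0.043, -6.2 mm / 300 = -0.0207, 2 degrees / 120 = 0.0167.

run_rows --rows '[{"dry":0.0167, "sx":-0.043, "sy":-0.0013, "sz":-0.0207, "aperture":0}, {"dry":0.0167, "sx":-0.043, "sy":-0.0013, "sz":-0.0207, "aperture":0}, {"dry":0.0167, "sx":-0.043, "sy":-0.0013, "sz":-0.0207, "aperture":0}, {"dry":0.0167, "sx":-0.043, "sy":-0.0013, "sz":-0.0207, "aperture":0}]' --only "pos|force"

```text
position: [482.9, 119.1, 271.5]
force: [0.0, -0.6, -0.5]
grasp_force: 0.0
```

```bash
python3 plan.py -12 -192 115 -32 180 173 14
```

```text
t 17.1 tip now [-30.1 104.7 107.9] F [ 0.  -0.6 -0.5] q [ 15.   1. -38. 126.  30.  25.  45.]
flange target [ 515. -178.  280.] row x14 [-0.03  0.08  0.  ] [ -1.6 -21.3   0.3] len 21.3
```

In the tool's units: -21.3 mm / 300 = -0.071, -1.6 mm / 300 = -0.0053, 0.08 degrees / 120 = 0.0007.

run_rows --rows '[{"dry":0.0007, "sx":-0.0053, "sy":-0.071, "sz":0.001, "aperture":0}, {"dry":0.0007, "sx":-0.0053, "sy":-0.071, "sz":0.001, "aperture":0}, {"dry":0.0007, "sx":-0.0053, "sy":-0.071, "sz":0.001, "aperture":0}, {"dry":0.0007, "sx":-0.0053, "sy":-0.071, "sz":0.001, "aperture":0}, {"dry":0.0007, "sx":-0.0053, "sy":-0.071, "sz":0.001, "aperture":0}, {"dry":0.0007, "sx":-0.0053, "sy":-0.071, "sz":0.001, "aperture":0}, {"dry":0.0007, "sx":-0.0053, "sy":-0.071, "sz":0.001, "aperture":0}]' --only "pos|force"

```text
position: [498.6, -30.9, 276.1]
force: [0.2, 0.6, -0.1]
grasp_force: 0.0
```

```bash
python3 plan.py -12 -192 115 -32 180 173 7; python3 bat.py
```

```text
t 17.68 tip now [-21.6 -46.1 111.7] F [ 0.2  0.6 -0.1] q [ 26.   0. -28. 126.  -0.  21.  91.]
flange target [ 515. -178.  280.] row x7 [-0.07  0.08  0.  ] [ -1.7 -21.    0.4] len 21.1
t 17.6833 [-28.6 -46.  122.7] [ 0.2  0.6 -0.1] [ 26.   0. -28. 126.  -0.  21.  91.]
scene 775 [ 58.  -17.4] [ 27. 215.] 0.2 30.1
scene 85 [ 49.7 114.2] [11. 44.] 0.5 30.0
scene knob 84 [ 56.  105.9  65.1]
side 511 [61.2  1.3] [ 32. 255.] 0.1 30.0
side knob 29 [  -7.8 -143.6   72.7]
```

In the tool's units: -21 mm / 300 = -0.07, -1.7 mm / 300 = -0.0057, 0.08 degrees / 120 = 0.0007.

run_rows --rows '[{"dry":0.0007, "sx":-0.0057, "sy":-0.07, "sz":0.0013, "aperture":0}, {"dry":0.0007, "sx":-0.0057, "sy":-0.07, "sz":0.0013, "aperture":0}, {"dry":0.0007, "sx":-0.0057, "sy":-0.07, "sz":0.0013, "aperture":0}, {"dry":0.0007, "sx":-0.0057, "sy":-0.07, "sz":0.0013, "aperture":0}, {"dry":0.0007, "sx":-0.0057, "sy":-0.07, "sz":0.0013, "aperture":0}, {"dry":0.0007, "sx":-0.0057, "sy":-0.07, "sz":0.0013, "aperture":0}, {"dry":0.0007, "sx":-0.0057, "sy":-0.07, "sz":0.0013, "aperture":0}]' --only "pos|force"

```text
position: [515.3, -176.6, 280.6]
force: [-0.2, -0.2, -0.3]
grasp_force: 0.0
```

```bash
python3 plan.py -8 -190 56 -30 180 173 5
```

```text
t 18.37 tip now [ -12.3 -192.1  115.2] F [-0.2 -0.2 -0.3] q [ 38.   6. -21. 120. -18.  26. 124.]
flange target [ 525. -175.  224.] row x5 [-0.08  0.39  0.  ] [ 4.2  0.2 10.6] len 11.4
```

J7 is climbing towards its limit on this side, so I'll turn the tool half a turn back here, in free space.

In the tool's units: 7 degrees / 120 = 0.0583.

run_rows --rows '[{"drz":0.0583, "aperture":0}, {"drz":0.0583, "aperture":0}, {"drz":0.0583, "aperture":0}, {"drz":0.0583, "aperture":0}, {"drz":0.0583, "aperture":0}, {"drz":0.0583, "aperture":0}, {"drz":0.0583, "aperture":0}, {"drz":0.0583, "aperture":0}]' --quiet true

```text
ok
```

run_rows --rows '[{"drz":0.0583, "aperture":0}, {"drz":0.0583, "aperture":0}, {"drz":0.0583, "aperture":0}, {"drz":0.0583, "aperture":0}, {"drz":0.0583, "aperture":0}, {"drz":0.0583, "aperture":0}, {"drz":0.0583, "aperture":0}, {"drz":0.0583, "aperture":0}]' --quiet true

```text
ok
```

run_rows --rows '[{"drz":0.0583, "aperture":0}, {"drz":0.0583, "aperture":0}, {"drz":0.0583, "aperture":0}, {"drz":0.0583, "aperture":0}, {"drz":0.0583, "aperture":0}, {"drz":0.0583, "aperture":0}, {"drz":0.0583, "aperture":0}, {"drz":0.0583, "aperture":0}]' --only "pos"

```text
position: [515.3, -175.6, 280.5]
```

```bash
python3 plan.py -8 -190 115 30 0 173 5
```

```text
t 20.37 tip now [ -12.3 -191.1  115. ] F [-0.2  0.6 -0.9] q [ 22.   5.  -5. 120. -22.  26. -41.]
flange target [ 525. -175.  283.] row x5 [ 0.12 -0.37  2.33] [1.9 0.3 0.5] len 1.9
```

In the tool's units: 1.9 mm / 300 = 0.0063, 0.5 mm / 300 = 0.0017, 2.33 degrees / 120 = 0.0194.

run_rows --rows '[{"drx":0.001, "dry":-0.0031, "drz":0.0194, "sx":0.0063, "sy":0.001, "sz":0.0017, "aperture":0}, {"drx":0.001, "dry":-0.0031, "drz":0.0194, "sx":0.0063, "sy":0.001, "sz":0.0017, "aperture":0}, {"drx":0.001, "dry":-0.0031, "drz":0.0194, "sx":0.0063, "sy":0.001, "sz":0.0017, "aperture":0}, {"drx":0.001, "dry":-0.0031, "drz":0.0194, "sx":0.0063, "sy":0.001, "sz":0.0017, "aperture":0}, {"drx":0.001, "dry":-0.0031, "drz":0.0194, "sx":0.0063, "sy":0.001, "sz":0.0017, "aperture":0}]' --only "pos"

```text
position: [524.9, -175.4, 283.4]
```

```bash
python3 plan.py -8 -190 56 30 0 173 5
```

```text
t 20.78 tip now [  -7.7 -190.2  114.9] F [-0.3  0.5  0.3] q [ 20.   6.  -3. 118. -19.  29. -56.]
flange target [ 525. -175.  224.] row x5 [0.01 0.   0.05] [-6.  -0.  10.2] len 11.8
```

In the tool's units: 10.2 mm / 300 = 0.034, -6 mm / 300 = -0.02.

run_rows --rows '[{"sx":-0.02, "sz":0.034, "aperture":0}, {"sx":-0.02, "sz":0.034, "aperture":0}, {"sx":-0.02, "sz":0.034, "aperture":0}, {"sx":-0.02, "sz":0.034, "aperture":0}, {"sx":-0.02, "sz":0.034, "aperture":0}]' --only "pos|force"

```text
position: [524.5, -175.5, 223.7]
force: [0.7, -0.4, 1.0]
grasp_force: 0.0
```

```bash
python3 plan.py -8 -143 56 34 0 173 6
```

```text
t 21.2 tip now [  -8.  -190.1   55.3] F [ 0.7 -0.4  1. ] q [ 22.  11.  -5. 121. -24.  21. -49.]
flange target [ 512. -129.  218.] row x6 [-0.    0.66  0.06] [-1.9 -7.9 -0.1] len 8.1
```

In the tool's units: -7.9 mm / 300 = -0.0263, -1.9 mm / 300 = -0.0063, 0.66 degrees / 120 = 0.0055.

run_rows --rows '[{"dry":0.0055, "sx":-0.0063, "sy":-0.0263, "sz":-0.0003, "aperture":0}, {"dry":0.0055, "sx":-0.0063, "sy":-0.0263, "sz":-0.0003, "aperture":0}, {"dry":0.0055, "sx":-0.0063, "sy":-0.0263, "sz":-0.0003, "aperture":0}, {"dry":0.0055, "sx":-0.0063, "sy":-0.0263, "sz":-0.0003, "aperture":0}, {"dry":0.0055, "sx":-0.0063, "sy":-0.0263, "sz":-0.0003, "aperture":0}, {"dry":0.0055, "sx":-0.0063, "sy":-0.0263, "sz":-0.0003, "aperture":0}]' --only "pos|force"

```text
position: [512.1, -128.0, 219.7]
force: [0.9, -1.1, 0.3]
grasp_force: 0.6
```

```bash
python3 plan.py 11 -116 56 40 0 173 5
```

```text
t 21.7 tip now [  -7.8 -142.1   58. ] F [ 0.9 -1.1  0.3] q [ 21.   8.  -9. 126. -29.  14. -49.]
flange target [ 516. -102.  207.] row x5 [-0.01  1.16  0.07] [-0.7 -5.2  2.6] len 5.9
```

In the tool's units: -5.2 mm / 300 = -0.0173, 2.8 mm / 300 = 0.0093, 0.7 degrees / 120 = 0.0058.

run_rows --rows '[{"dry":0.0058, "sy":-0.0173, "sz":0.0093, "aperture":0}, {"dry":0.0058, "sy":-0.0173, "sz":0.0093, "aperture":0}, {"dry":0.0058, "sy":-0.0173, "sz":0.0093, "aperture":0}]' --only "pos|force"

```text
position: [516.6, -112.7, 212.3]
force: [-0.2, -1.1, 0.5]
grasp_force: 0.5
```

```bash
python3 plan.py 11 -116 55 38 0 173 3;  python3 plan.py 25 -113 55 40 0 173 5
```

```text
t 21.95 tip now [   2.5 -127.    54.3] F [-0.2 -1.1  0.5] q [ 22.   9. -12. 127. -34.  10. -46.]
flange target [ 521. -101.  210.] row x3 [-0.01  0.56  0.11] [ 0.7 -3.7  1.5] len 4.1
t 21.95 tip now [   2.5 -127.    54.3] F [-0.2 -1.1  0.5] q [ 22.   9. -12. 127. -34.  10. -46.]
flange target [530. -98. 206.] row x5 [-0.01  0.74  0.07] [ 1.4 -2.8  2.7] len 4.1
```

In the tool's units: -3.5 mm / 300 = -0.0117, 2.5 mm / 300 = 0.0083, 0.2 degrees / 120 = 0.0017.

run_rows --rows '[{"dry":0.0017, "sx":0.0083, "sy":-0.0117, "sz":0.0067, "aperture":0}, {"dry":0.0017, "sx":0.0083, "sy":-0.0117, "sz":0.0067, "aperture":0}, {"dry":0.0017, "sx":0.0083, "sy":-0.0117, "sz":0.0067, "aperture":0}]' --only "pos|force"

```text
position: [525.8, -102.2, 211.7]
force: [-0.2, -0.8, -0.1]
grasp_force: 0.4
```

```bash
python3 plan.py 25 -112 56 37 0 173 3
```

```text
t 22.2 tip now [  13.3 -116.8   54.6] F [-0.2 -0.8 -0.1] q [ 19.  10. -11. 127. -32.   9. -48.]
flange target [537. -97. 213.] row x3 [-0.02  0.07  0.1 ] [ 3.2 -1.6  2. ] len 4.1
```

In the tool's units: 3.2 mm / 300 = 0.0107, 2 mm / 300 = 0.0067.

run_rows --rows '[{"sx":0.0107, "sy":-0.0043, "sz":0.0067, "aperture":0}, {"sx":0.0107, "sy":-0.0043, "sz":0.0067, "aperture":0}, {"sx":0.0107, "sy":-0.0043, "sz":0.0067, "aperture":0}]' --only "pos|force"

```text
position: [537.0, -97.6, 212.8]
force: [-1.3, -0.5, -0.8]
grasp_force: 0.4
```

```bash
python3 plan.py 38 -108 56 37 0 173 3;  python3 bat.py
```

```text
t 22.45 tip now [  24.6 -112.6   55.7] F [-1.3 -0.5 -0.8] q [ 16.  10.  -9. 126. -30.   9. -51.]
flange target [550. -92. 213.] row x3 [-0.03  0.07  0.11] [ 3.4 -1.6  2.6] len 4.6
t 22.45 [  16.8 -112.6   66.1] [-1.3 -0.5 -0.8] [ 16.  10.  -9. 126. -30.   9. -51.]
scene 782 [58.1 -7.9] [ 27. 220.] 0.3 30.1
scene 56 [ 49.7 122.1] [29. 10.] 89.8 29.9
scene knob 73 [ 35.8 -97.3  65.2]
scene knob 84 [ 56.1 105.8  65. ]
side 391 [55.7  1.4] [ 30. 255.] 6.2 30.1
side knob 26 [  39.  -104.5   72.6]
```

In the tool's units: 3.4 mm / 300 = 0.0113, 2.6 mm / 300 = 0.0087.

run_rows --rows '[{"sx":0.0113, "sy":-0.0043, "sz":0.0087, "aperture":0}, {"sx":0.0113, "sy":-0.0043, "sz":0.0087, "aperture":0}, {"sx":0.0113, "sy":-0.0043, "sz":0.0087, "aperture":0}]' --only "pos|force"

```text
position: [549.6, -93.4, 212.7]
force: [-1.0, -0.7, 0.4]
grasp_force: 0.5
```

run_rows --rows '[{"sx":0.008, "sz":0.006, "aperture":0}, {"aperture":0}]' --only "force"

```text
force: [-0.8, -0.2, 0.5]
grasp_force: 0.0
```

```bash
python3 plan.py 46 -108 55 37 0 173 3
```

```text
t 22.97 tip now [  40.8 -108.5   55.7] F [-0.8 -0.2  0.5] q [ 13.  12.  -7. 124. -28.   9. -54.]
flange target [558. -92. 212.] row x3 [-0.03  0.06  0.12] [ 1.1 -0.3  1.2] len 1.6
```

In the tool's units: 1.2 mm / 300 = 0.004, 1.1 mm / 300 = 0.0037.

run_rows --rows '[{"sx":0.004, "sz":0.0037, "aperture":0}, {"sx":0.004, "sz":0.0037, "aperture":0}, {"aperture":0}]' --only "force"

```text
force: [-1.4, 1.1, 0.4]
grasp_force: 0.2
```

run_rows --rows '[{"sx":0.004, "sz":0.0033, "aperture":0}, {"aperture":0}]' --only "force"

```text
force: [0.1, 0.1, 0.1]
grasp_force: 0.2
```

run_rows --rows '[{"sx":0.004, "sz":0.003, "aperture":0}, {"aperture":0}]' --only "force"

```text
force: [-3.3, -0.1, 1.1]
grasp_force: 1.1
```

```bash
python3 plan.py 46 -108 55 37 0 173 3
```

```text
t 23.55 tip now [  46.2 -108.9   54.9] F [-3.3 -0.1  1.1] q [ 12.  12.  -6. 123. -27.   9. -55.]
flange target [558. -92. 212.] row x3 [-0.02  0.07  0.1 ] [-0.3 -0.4 -0.1] len 0.4
```

In the tool's units: 1 mm / 300 = 0.0033, 0.8 mm / 300 = 0.0027.

run_rows --rows '[{"sx":0.0033, "sz":0.0027, "aperture":0}, {"aperture":0}, {"aperture":0}]' --only "force"

```text
force: [-5.6, -0.8, 2.7]
grasp_force: 2.8
```

run_rows --rows '[{"sx":-0.0167, "sz":-0.0133, "aperture":0}, {"sx":-0.0333, "sz":-0.0267, "aperture":0}, {"sx":-0.0467, "sz":-0.0367, "aperture":0}, {"sx":-0.0467, "sz":-0.0367, "aperture":0}, {"sx":-0.0333, "sz":-0.0467, "aperture":0}, {"dry":-0.0083, "sx":0.0167, "sz":-0.0667, "aperture":0}, {"dry":-0.0083, "sx":0.0167, "sz":-0.0667, "aperture":0}, {"aperture":0}]' --only "pos|force"

```text
position: [473.1, -97.4, 260.6]
force: [1.1, -0.3, 0.4]
grasp_force: 0.0
```

```bash
python3 bat.py
```

Run:
```python
import cv2,glob,os,numpy as np
a=sorted(glob.glob('pics/scene_*'),key=os.path.getmtime)[-1]; b=sorted(glob.glob('pics/side_*'),key=os.path.getmtime)[-1]
cv2.imwrite('pics/c5.png',np.hstack([cv2.resize(cv2.imread(a)[170:340,200:360],(400,425),interpolation=3),cv2.resize(cv2.imread(b)[130:290,260:410],(400,425),interpolation=3)]))
```

```text
t 24.4667 [ -51.  -110.3  111. ] [ 1.1 -0.3  0.4] [ 17.  -1.  -8. 131. -22.  17. -60.]
scene 806 [57.6 17.9] [237.  28.] 89.9 30.0
scene 20 [  50.  -114.7] [10. 14.] 26.8 29.3
scene knob 17 [ 54.4 -93.1  55.6]
scene knob 83 [ 56.1 105.9  65.2]
side 296 [ 56.6 -22.6] [205.  22.] 89.8 29.9
side 27 [ 49.8 108.6] [41.  8.] 88.6 30.4
side knob 20 [  59.1 -100.2   72.7]
```

View pics/c5.png

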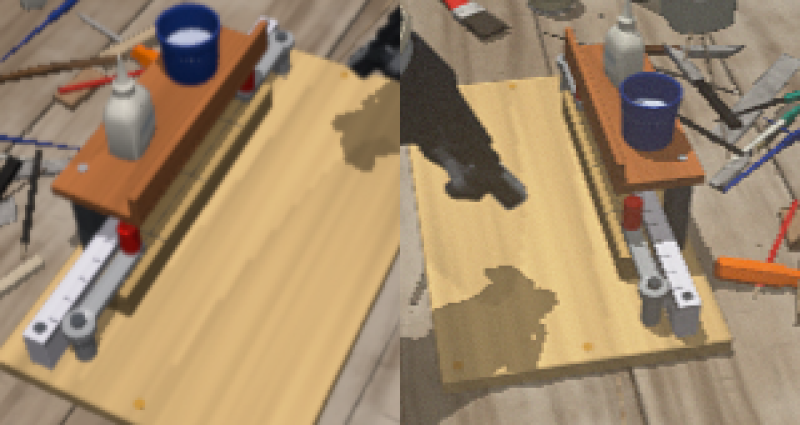

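Both arms lie along the fence over the batten's ends, with knobs at (130,238) in the left crop and (633,212) in the right crop. The bottle and pot stand where they were, the batten is flush and the robot is clear.

Run:
```python
from bench import ctrl, optics, probe_bus
print(ctrl.finish_job())
```

```text
the job is handed in; nothing more can be done
None
```

The job is handed in, with no verdict shown: the batten measured flush against the fence, both hold-down arms are at their stops over its ends, and the bottle, pot and cup were never touched.

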